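# Shut and lock the pump control box

## Task

The pump's sloping blue control box has been left open with its red latch knob turned partway. Turn the knob back anticlockwise to its open stop so that the cross bar under it lines up with the slot, lower the lid gently until it is fully shut without letting it slam, then push the knob in and, keeping it pushed, turn it a quarter turn clockwise to its locked stop and let go. Leave everything else on the table where it is.

Things in the scene. Friction and masses are not known exactly. Their poses are not given: they have to be found in the camera images.
- box: blue sloping control box fixed to the table, 162 deep (x) x 180 wide (y) mm. Origin on the table; front wall (robot side) at x=-72 mm, rim 66 mm high; back wall and hinge at x=+90, rim 165 mm high; z up. The rim slopes at 0.55 rad, so the shut lid's outward normal leans 0.55 rad from vertical to the box's -x. Keeper plate inside, 14 mm below the rim: 40 x 10 mm slot running up-down the slope
- lid_hinge (a point): middle of the lid's hinge line on the box's upper back rim, 90 mm in x and 165 mm in z from the box's origin; fixed in place. Its axes turn with the lid: y along the hinge, -x from hinge to free edge, z the lid's outward normal. The hinge line lies in the plane of the lid's underside
- lid (a joint): lid angle (rad): 0 shut, positive open (free edge up and back), stop 1.25. Lid 190 mm hinge to free edge, 186 wide, 8 thick, about 0.35 kg. Friction hinge (about 1 N m) holds it at any angle; 3 to 8 N at the knob lowers it. With the knob over 0.1 rad from its open stop, the cross bar lands on the keeper and the lid stays 0.03 to 0.04 rad open
- knob_top (a point): centre of the red knob's top face, on its axis = the lid's normal 150 mm from the hinge, on the midline. 41 mm above the lid's underside plane, 33 mm above its outer face, when not pushed. x along the grip bar, z outward. Grip bar 36 long, 14 thick, 29 mm tall, flat sides free to pinch, foot 4 mm above the lid's face; flat black collar 34 mm wide under the foot moves in with it
- latch_turn (a joint): turn of the knob (rad), clockwise positive seen from outside: 0 open stop (bar straight up-down the slope, square to the hinge, towards the white mark), 1.571 locked stop (bar parallel to the hinge, towards the red marks). Light friction (0.04 N m); stays where it is left. Free to turn while the lid is open; with the lid shut the cross bar binds in the slot unless pushed in 5 mm or more
- latch_press (a joint): how far the knob is pushed into the lid along its axis (m): 0 out, 0.008 fully in; spring of 2.4 N rising to 7.2 N. Once locked and let go, the spring pulls the cross bar up under the keeper and this stays at about 0.0045
- screwdriver: loose screwdriver lying on the table just in front of the box (bystander)
- jar: amber jar with a white cap, 56 mm wide, 75 mm tall, standing beside the box (bystander); origin at the centre of its underside
- can1: metal can with a paper label, 80 mm wide, 110 mm tall (bystander); origin under its centre
- can2: metal can with a green label, 80 mm wide, 110 mm tall (bystander); origin under its centre
- carton: cardboard carton 140 x 170 x 100 mm tall (bystander); origin under its centre
- bin: open blue parts bin 170 x 120 x 70 mm tall (bystander); origin under its centre
- wrench: loose steel wrench lying on the table (bystander)

How it is judged:
On the way:
1. the lid is shut (within 0.02 rad) and the knob, still within 0.3 rad of its open stop, is pushed in by more than 4.5 mm (value of joint lid below 0.02 rad and value of joint latch_turn below 0.3 rad and value of joint latch_press above 0.0045 m), for 0.05 s.
At the end, for the whole second after the job is handed in: the lid is shut within 0.02 rad, the knob is turned at least 1.3 rad clockwise from its open stop with its cross bar caught under the keeper (still drawn in by more than 3 mm) (value of joint lid below 0.02 rad and value of joint latch_turn above 1.3 rad and value of joint latch_press above 0.003 m); the robot touches nothing.
It fails at once if the lid slams or is swung down faster than 1.5 rad/s (velocity of joint lid below -1.5 rad/s).
It fails at once if another thing on the table is moved by more than 30 mm (distance of any of screwdriver, jar, can1, can2, carton, bin, wrench from where it was at the start of the episode above 0.03 m).
It also fails if it takes over 48 s, if anything falls off the work surface, if the arm or the gripper's body presses on something with over 40 N, if the wrist force passes 120 N, or if a joint passes its speed limit or range.

## Robot

A 7-joint arm with a two-finger parallel gripper is mounted at the origin on the work surface. World frame = base frame: x ahead of the robot, y to its left, z up, the work surface at z = 0. Lengths are in m, angles in rad, forces in N, time in s.
With the tool pointing down it reaches from about 0.425 to 0.95 m from the base axis. Payload 4.7 kg.
Tool frame: the origin (TCP) lies between the finger pads; the fingertips stand 25 mm ahead of it and the grasp point (between the pads) lies 6 mm ahead of it; x points along the fingers, z is the direction in which the jaws open and shut, and the axes are right-handed (so a half turn about x gives the same grasp; the last joint's range is limited). The gripper opens to 85 mm and grips with 20 to 120 N. Pads are 22 mm wide; open, the fingers measure 114 mm over their backs; the gripper's body (76 mm by 85 mm) begins 54 mm behind the grasp point. The pads swing forward as they close: fully open they stand 13 mm farther back than shut.
Start: joints at [1.167, 0.469, -0.049, 1.532, 0.024, 1.141, -0.082], TCP at [0.247, -0.628, 0.256] pointing down, gripper open.
Joint ranges: [-2.59, 2.59], [-0.33, 1.99], [-1.39, 1.29], [0.1, 2.45], [-1.04, 4.18], [0.21, 1.99], [-2.66, 2.66]. Speed limits (rad/s): [2.57, 2.57, 3.14, 3.14, 3.14, 3.14, 3.14].

## Interface

Orientations are given as a 3x3 rotation matrix whose columns are the frame's x, y, z axes.
In Python, from rig import * gives the robot as it stands. Calls block until the motion is done:
- movep(position, orientation): joint-space move of the TCP to a pose.
- move_l(position, attitude=None, feed=0.15, until_force=None): straight line of the TCP; attitude=None keeps the orientation; feed is the mean speed in m/s. With until_force (N) it stops when the force on the tool has changed by that much, and returns True; else False.
- move_joints(angles): joint-space move.
- command_gripper(opening, newtons=None): finger opening in m; newtons is the grip in N (None keeps the last); returns when the fingers have stopped.
- sleep(seconds).
- inverse_kinematics(position, orientation): joint angles nearest the present ones, or None.
- sense(): the state.
- camera(name): name is "side" or "top"; returns (picture, depth): 480x640x3 uint8, red, green, blue; 480x640 float32, m along the optical axis (not along the pixel's ray), 0 where there is no reading.
- camera_params(name): a dict with "K" (3x3 intrinsics, pixels), "dist" ([k1, k2, p1, p2, k3] as OpenCV has them; the pictures are not rectified), "position" and "rotation" of the camera in the world. Camera axes: x right, y down, z forward; pixel columns grow to the right and rows downward; lengths in m; the calibration is good to about 2 mm. A picture is of the moment at which its call begins. camera_params takes no time and is no camera call.
A pose or a line that the arm cannot do raises Unreachable and nothing moves.
- finish_job(): hands the job in, once; it reports no verdict.
The state is a dict: "time_s": time; "joint_pos": joint angles; "qd": joint speeds; "joint_efforts": joint torques, N m; "position": TCP position; "tcp_rot": TCP orientation; "wrist_force": force on the tool from outside, world axes, zero at the start; "ft_torque": the same for the moment, N m; "finger_gap": finger opening in m.
Only numpy, scipy, OpenCV 4.12 (cv2) and the standard library are available. Lean on these libraries where they do the work, as an engineer would, in place of code of your own. Each camera call takes 0.05 s, during which the arm holds its last target.

## Working session

There is one attempt and no reset: what is moved stays moved. The work goes in short steps, each a Python script; the robot and the scene stay as the last script left them, time stands still between calls to the robot, and variables do not carry over. Pictures are saved under pics/ and viewed, and the job is handed in when it is done.

```bash
ls; mkdir -p pics; python3 - <<'E'
from rig import *
import cv2, numpy as np
for n in ["side","top"]:
    p,d=camera(n); cv2.imwrite(f"pics/{n}0.png",p[:,:,::-1]); np.save(f"{n}0.npy",d)
    print(n,camera_params(n))
s=sense(); print(s)
E
```

```text
pics
side {'K': array([[546.07261676,   0.        , 316.21957011],
       [  0.        , 546.07261676, 238.7925615 ],
       [  0.        ,   0.        ,   1.        ]]), 'dist': array([0.02227922, 0.        , 0.        , 0.        , 0.        ]), 'position': array([0.03335076, 0.49232485, 1.00057733]), 'rotation': array([[-0.69821344, -0.55203663,  0.45579991],
       [-0.71580547,  0.54810683, -0.43266782],
       [-0.01097856, -0.62835855, -0.77784639]])}
top {'K': array([[561.33848682,   0.        , 318.23854333],
       [  0.        , 561.33848682, 237.0740503 ],
       [  0.        ,   0.        ,   1.        ]]), 'dist': array([-0.07926257,  0.        ,  0.        ,  0.        ,  0.        ]), 'position': array([0.31658902, 0.04332111, 1.56043062]), 'rotation': array([[-0.00398753, -0.9888782 ,  0.14867417],
       [-0.99998594,  0.00342358, -0.00404891],
       [ 0.00349488, -0.14868823, -0.98887795]])}
{'time_s': 0.1, 'joint_pos': array([ 1.16709967,  0.46935331, -0.048557  ,  1.53358305,  0.02409317,
        1.14099297, -0.08224582]), 'qd': array([ 0.00053554, -0.00117935, -0.00105038, -0.00293897,  0.0002843 ,
       -0.00053007,  0.00181526]), 'joint_efforts': array([ 6.46137723e-04, -5.11514890e+01, -4.70552885e-02, -2.38393396e+01,
        1.07691478e-02,  4.33118694e-03, -9.51985413e-06]), 'position': array([ 0.24692438, -0.62769563,  0.25536761]), 'tcp_rot': array([[-7.07705153e-04,  9.30564972e-01,  3.66126115e-01],
       [ 1.60222213e-03,  3.66126792e-01, -9.30563595e-01],
       [-9.99998466e-01, -7.19492872e-05, -1.75008161e-03]]), 'wrist_force': array([ 0.47752601, -0.29762371,  0.13761647]), 'ft_torque': array([0.00647417, 0.08158866, 0.04628214]), 'finger_gap': 0.08520063349278559}
```

View pics/side0.png

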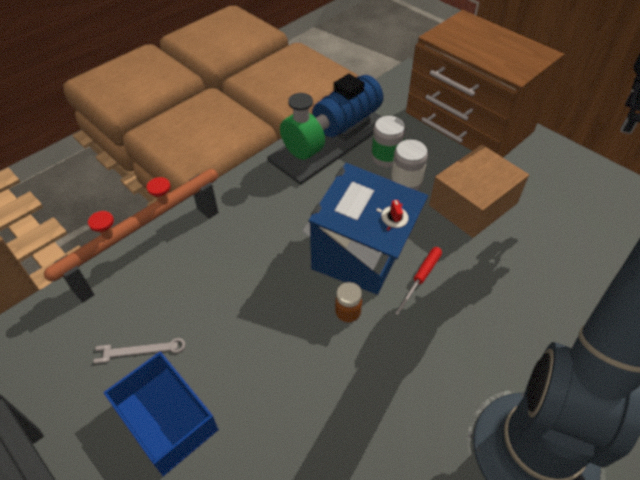

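View pics/top0.png

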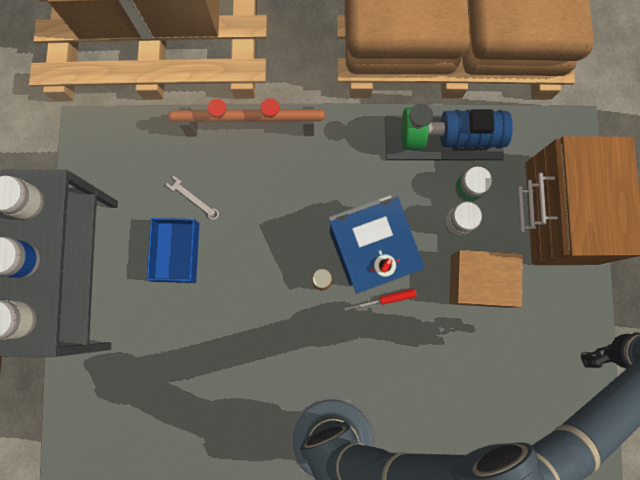

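Side: the lid is open at roughly level (corners at about 345,168 / 427,205 / 383,250 / 312,212), the knob at (397,212). Top: box around (377,245), knob (385,265), screwdriver (390,298), jar (321,279).

```bash
cat > h.py <<'E'
import numpy as np, cv2
from rig import *
def cloud(n,d):
    c=camera_params(n); v,u=np.mgrid[0:480,0:640]
    xy=cv2.undistortPoints(np.stack([u.ravel(),v.ravel()],1).astype(np.float64)[:,None],c["K"],c["dist"])[:,0]
    P=np.c_[xy,np.ones(len(xy))]*d.ravel()[:,None]
    return (P@c["rotation"].T+c["position"]).reshape(480,640,3)
def plane(Q):
    rng=np.random.default_rng(0); best=None
    for _ in range(300):
        a,b,c=Q[rng.choice(len(Q),3,replace=False)]
        n=np.cross(b-a,c-a); l=np.linalg.norm(n)
        if l<1e-6: continue
        n/=l; i=abs((Q-a)@n)<.004
        if best is None or i.sum()>best.sum(): best=i
    I=Q[best]; m=I.mean(0); n=np.linalg.svd(I-m,full_matrices=False)[2][2]; n*=np.sign(n[2])
    return m,n,best
E
python3 - <<'E'
from h import *
from scipy import ndimage
for n,(x0,x1,y0,y1) in dict(side=(290,450,150,320),top=(310,450,180,320)).items():
    im=cv2.imread(f"pics/{n}0.png"); d=np.load(f"{n}0.npy"); P=cloud(n,d)
    cv2.imwrite(f"pics/{n}0z.png",cv2.resize(im[y0:y1,x0:x1],None,fx=3.5,fy=3.5,interpolation=cv2.INTER_CUBIC))
    hsv=cv2.cvtColor(im,cv2.COLOR_BGR2HSV)
    roi=np.zeros((480,640),bool); roi[y0:y1,x0:x1]=1
    bl=roi&(abs(hsv[...,0].astype(int)-108)<12)&(hsv[...,1]>120)&(d>0)
    Q=P[bl]; m,nn,i=plane(Q); 
    print(n,"lid plane",m,nn,i.sum(),len(Q),"tilt",np.arccos(nn[2]))
    h=(P-m)@nn
    on=roi&(abs(h)<.004)&(d>0); lab,k=ndimage.label(on); s=np.bincount(lab.ravel()); s[0]=0; on=lab==s.argmax()
    O=P[on]; e1=np.cross([0,0,1],nn); 
    b=np.c_[O@[1,0,0],O@[0,1,0],O@[0,0,1]]
    # in-plane rect
    a=np.array([1,0,0])-nn[0]*nn; a/=np.linalg.norm(a); bb=np.cross(nn,a)
    uv=np.c_[(O-m)@a,(O-m)@bb].astype(np.float32)
    r=cv2.minAreaRect(uv); print(" rect",r)
    bp=cv2.boxPoints(r); print(" corners",np.round(m+bp[:,:1]*a+bp[:,1:]*bb,4).tolist())
    red=roi&((hsv[...,0]<8)|(hsv[...,0]>172))&(hsv[...,1]>140)&(d>0)
    for t in (.010,.028):
        R=red&(h>t)&(h<.06); print(" red above",t,R.sum(),P[R].mean(0),h[R].mean(),h[R].max())
    R=red&(h>.024)&(h<.045); T=P[R]; c=T.mean(0); print(" pts h pct",np.percentile(h[R],[10,50,90]))
    w=np.linalg.svd(T-c,full_matrices=False)[2][0]; print(" bar dir",w)
E
```

```text
side lid plane [ 0.50006673 -0.10433033  0.16320744] [-0.08516057 -0.03153751  0.99586799] 4467 6857 tilt 0.09093793220167617
 rect ((0.008005615323781967, -0.006814926862716675), (0.19633899629116058, 0.19139650464057922), 19.879072189331055)
 corners [[0.3836, -0.0542, 0.1548], [0.4485, -0.2343, 0.1547], [0.6325, -0.1681, 0.1725], [0.5676, 0.012, 0.1727]]
 red above 0.01 155 [ 0.45033988 -0.12561988  0.1845219 ] 0.026132572565694213 0.036669213820097454
 red above 0.028 83 [ 0.45103454 -0.127843    0.19076927] 0.03236508035499762 0.036669213820097454
 pts h pct [0.02692144 0.03199824 0.03460369]
 bar dir [-0.87163365  0.4718634  -0.13266392]
top lid plane [ 0.5035784  -0.10877802  0.16381694] [-0.08511287 -0.02809798  0.99597505] 3345 4292 tilt 0.0897513446401081
 rect ((0.004261679947376251, -0.0014645904302597046), (0.19667048752307892, 0.18673990666866302), 20.23826026916504)
 corners [[0.3837, -0.0564, 0.1551], [0.4481, -0.2317, 0.1556], [0.6319, -0.1641, 0.1732], [0.5676, 0.0112, 0.1727]]
 red above 0.01 75 [ 0.45082184 -0.12818158  0.18943066] 0.0305460960646815 0.04051242166372425
 red above 0.028 61 [ 0.4500292  -0.12891105  0.19158006] 0.03277480470412577 0.04051242166372425
 pts h pct [0.02810464 0.03233538 0.03553562]
 bar dir [-0.86418746  0.49907234 -0.06408459]
```

```bash
ls . pics
```

```text
.:
h.py
pics
side0.npy
top0.npy

pics:
side0.png
side0z.png
top0.png
top0z.png
```

View pics/side0z.png

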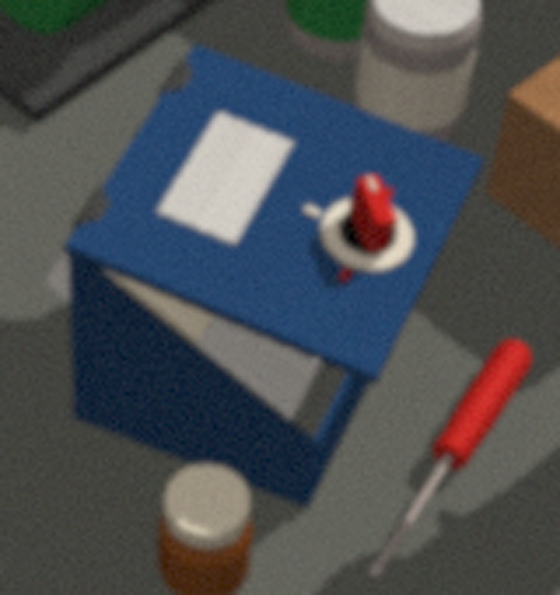

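View pics/top0z.png

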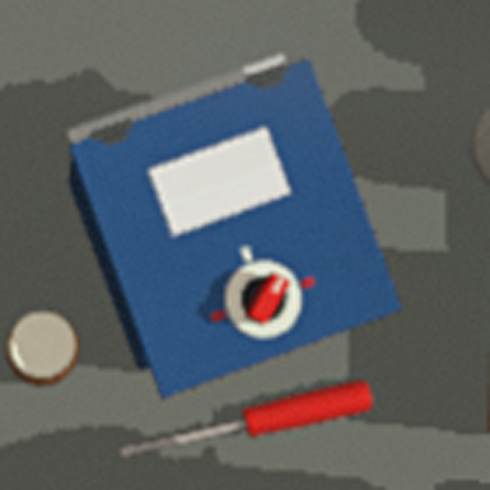

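```bash
cat >> h.py <<'E'
YAW=0.347; HINGE=np.array([0.5957,-0.0775,0.165])
def lidframe(th):
    # lid tilt from horizontal = .55-th ; -x goes from hinge to free edge (down when shut)
    a=.55-th; c,s=np.cos(a),np.sin(a); cy,sy=np.cos(YAW),np.sin(YAW)
    x=np.array([c*cy,c*sy,s]); n=np.array([-s*cy,-s*sy,c]); y=np.cross(n,x)
    return x,y,n
def toolpose(th,turn,h,flip=1):
    """TCP on the knob axis h above the lid's underside; jaws across bar at 'turn'"""
    x,y,n=lidframe(th)
    bar=-x*np.cos(turn)+y*np.sin(turn)   # clockwise seen from outside: -x -> +y
    tx=-n; tz=np.cross(n,bar)*flip; ty=np.cross(tz,tx)
    return HINGE-.150*x+h*n, np.c_[tx,ty,tz]
E
python3 - <<'E'
from h import *
x,y,n=lidframe(.46); print(n, HINGE-.15*x+.041*n)
# clockwise check
print("cw check", np.cross(-x,y)@n)
for f in (1,-1):
  for th,t,h in [(.46,.856,.12),(.46,.856,.046),(.46,0,.046),(.23,0,.046),(0,0,.046),(0,0,.038),(0,.8,.038),(0,1.57,.038),(0,1.57,.12)]:
    p,R=toolpose(th,t,h,f); q=inverse_kinematics(p,R); print(f,th,t,np.round(p,3),None if q is None else np.round(q,2))
E
```

```text
[-0.08452153 -0.03056573  0.99595273] [ 0.45174595 -0.12955846  0.19235228]
cw check -0.9999999999999999
1 0.46 0.856 [ 0.445 -0.132  0.271] [ 0.49  0.09 -0.28  2.02 -0.03  0.96 -1.85]
1 0.46 0.856 [ 0.451 -0.13   0.197] [ 0.43  0.18 -0.24  2.1  -0.    0.78 -1.88]
1 0.46 0 [ 0.451 -0.13   0.197] [ 0.57  0.2  -0.39  2.1   0.04  0.79 -1.07]
1 0.23 0 [ 0.448 -0.131  0.161] [ 0.69  0.2  -0.42  2.25 -0.24  0.47 -0.73]
1 0 0 [ 0.453 -0.129  0.126] [ 1.44  0.59 -1.28  2.35  1.03  0.26 -1.84]
1 0 0 [ 0.457 -0.128  0.119] [ 1.43  0.63 -1.29  2.35  1.16  0.29 -1.96]
1 0 0.8 [ 0.457 -0.128  0.119] None
1 0 1.57 [ 0.457 -0.128  0.119] None
1 0 1.57 [ 0.416 -0.142  0.189] [ 0.69  0.08 -0.22  2.37 -0.94  0.47 -1.51]
-1 0.46 0.856 [ 0.445 -0.132  0.271] [ 0.9   0.13 -0.72  2.    0.05  0.96  1.22]
-1 0.46 0.856 [ 0.451 -0.13   0.197] [ 0.85  0.24 -0.72  2.08  0.16  0.8   1.11]
-1 0.46 0 [ 0.451 -0.13   0.197] [ 0.94  0.27 -0.83  2.08  0.22  0.81  1.91]
-1 0.23 0 [ 0.448 -0.131  0.161] [ 1.01  0.25 -0.78  2.23 -0.01  0.46  2.19]
-1 0 0 [ 0.453 -0.129  0.126] [ 1.46  0.63 -1.33  2.35  1.12  0.3   1.23]
-1 0 0 [ 0.457 -0.128  0.119] [ 1.43  0.63 -1.29  2.35  1.16  0.29  1.18]
-1 0 0.8 [ 0.457 -0.128  0.119] [ 1.43  0.63 -1.29  2.35  1.16  0.29  0.38]
-1 0 1.57 [ 0.457 -0.128  0.119] [ 1.43  0.63 -1.29  2.35  1.16  0.29 -0.39]
-1 0 1.57 [ 0.416 -0.142  0.189] [ 1.05  0.11 -0.6   2.36 -0.86  0.44  1.56]
```

Top zoom: bar runs (258,315)-(282,280), about 50° clockwise of the white mark at (246,255), which agrees with the depth fit (0.86 rad). The shut pose is near the arm's limits, so I'm probing the IK before moving.

```bash
python3 - <<'E'
from h import *
for f in (-1,1):
  for th,t,h in [(0,0,.25),(0,0,.2),(0,0,.15),(0,0,.1),(0,0,.06),(0,0,.046),(0,.8,.05),(0,1.57,.05),(0,1.57,.07),(.1,0,.046),(.2,0,.046),(.3,0,.046),(.4,0,.046)]:
    p,R=toolpose(th,t,h,f); q=inverse_kinematics(p,R); print(f,th,t,h,np.round(p,3),None if q is None else np.round(q,2))
E
```

```text
-1 0 0 0.25 [ 0.353 -0.165  0.3  ] None
-1 0 0 0.2 [ 0.377 -0.157  0.257] [-0.53 -0.3   0.95  2.38 -0.27  0.56  2.57]
-1 0 0 0.15 [ 0.402 -0.148  0.214] None
-1 0 0 0.1 [ 0.426 -0.139  0.172] [ 1.56  0.35 -1.25  2.34 -0.12  0.27  2.42]
-1 0 0 0.06 [ 0.446 -0.132  0.138] [ 1.49  0.56 -1.31  2.35  0.87  0.26  1.46]
-1 0 0 0.046 [ 0.453 -0.129  0.126] [ 1.46  0.63 -1.33  2.35  1.12  0.3   1.23]
-1 0 0.8 0.05 [ 0.451 -0.13   0.129] [ 1.45  0.57 -1.28  2.35  0.96  0.25  0.57]
-1 0 1.57 0.05 [ 0.451 -0.13   0.129] [ 1.45  0.57 -1.28  2.35  0.96  0.25 -0.2 ]
-1 0 1.57 0.07 [ 0.441 -0.133  0.146] [ 1.08  0.27 -0.73  2.36 -0.85  0.25  1.55]
-1 0.1 0 0.046 [ 0.45  -0.13   0.141] [ 1.11  0.31 -0.85  2.3  -0.17  0.27  2.4 ]
-1 0.2 0 0.046 [ 0.448 -0.131  0.157] [ 1.03  0.26 -0.79  2.25 -0.04  0.42  2.23]
-1 0.3 0 0.046 [ 0.448 -0.131  0.172] [ 1.    0.25 -0.81  2.19  0.09  0.57  2.08]
-1 0.4 0 0.046 [ 0.45  -0.13   0.188] [ 0.97  0.26 -0.83  2.12  0.18  0.72  1.96]
1 0 0 0.25 [ 0.353 -0.165  0.3  ] [ 1.07 -0.16 -0.37  2.28 -0.73  0.86 -0.07]
1 0 0 0.2 [ 0.377 -0.157  0.257] [ 1.02 -0.07 -0.41  2
[... 161 characters left out ...]
.92  0.39  0.04]
1 0 0 0.06 [ 0.446 -0.132  0.138] [ 0.98  0.27 -0.64  2.36 -0.97  0.25  0.09]
1 0 0 0.046 [ 0.453 -0.129  0.126] [ 1.44  0.59 -1.28  2.35  1.03  0.26 -1.84]
1 0 0.8 0.05 [ 0.451 -0.13   0.129] [ 1.45  0.57 -1.28  2.35  0.96  0.25 -2.57]
1 0 1.57 0.05 [ 0.451 -0.13   0.129] None
1 0 1.57 0.07 [ 0.441 -0.133  0.146] [ 0.87  0.22 -0.49  2.37 -1.04  0.31 -1.42]
1 0.1 0 0.046 [ 0.45  -0.13   0.141] [ 0.81  0.24 -0.5   2.32 -0.58  0.31 -0.35]
1 0.2 0 0.046 [ 0.448 -0.131  0.157] [ 0.71  0.2  -0.43  2.26 -0.3   0.43 -0.66]
1 0.3 0 0.046 [ 0.448 -0.131  0.172] [ 0.65  0.19 -0.4   2.2  -0.13  0.56 -0.87]
1 0.4 0 0.046 [ 0.45  -0.13   0.188] [ 0.6   0.19 -0.39  2.14 -0.01  0.7  -1.  ]
```

```bash
cat >> h.py <<'E'
def gpose(th,turn,h,flip=1,slack=0.0,hg=.031):
    """like toolpose, tool stood up by slack rad about the hinge direction through the grip point"""
    p,R=toolpose(th,turn,h,flip)
    x,y,n=lidframe(th); A=cv2.Rodrigues(y*slack)[0]
    g=HINGE-.150*x+hg*n
    return g+A@(p-g), A@R
def st():
    s=sense(); print("t%.2f"%s["time_s"],"p",np.round(s["position"],4),"F",np.round(s["wrist_force"],1),"T",np.round(s["ft_torque"],2),"gap %.4f"%s["finger_gap"],"q",np.round(s["joint_pos"],2)); return s
E
python3 - <<'E'
from h import *
p,R=gpose(0,0,.045,1,.2); print("tool lean now", np.arctan2(np.hypot(*R[:2,0]),-R[2,0]))
for f in (1,-1):
 for sl in (.15,.25):
  for hh in (.045,.037):
   p,R=gpose(0,0,hh,f,sl); q=inverse_kinematics(p,R); print(f,sl,hh,None if q is None else np.round(q,2))
command_gripper(.05,40)
movep(*toolpose(.46,.87,.10,1)); st()
for n in ("side","top"):
    im,d=camera(n); cv2.imwrite(f"pics/{n}1.png",im[120:340,260:480,::-1].repeat(3,0).repeat(3,1)[:600])
for th,t,h,sl in [(.46,.87,.045,0),(.46,0,.045,0),(.3,0,.045,0),(.2,0,.045,.1),(.1,0,.045,.2),(0,0,.045,.2),(0,0,.037,.2)]:
    p,R=gpose(th,t,h,1,sl); q=inverse_kinematics(p,R); print(th,t,None if q is None else np.round(q,2))
E
```

```text
tool lean now 0.35
1 0.15 0.045 [ 0.73  0.27 -0.45  2.3  -0.43  0.3  -0.52]
1 0.15 0.037 [ 0.72  0.29 -0.45  2.3  -0.43  0.28 -0.52]
1 0.25 0.045 [ 0.62  0.27 -0.38  2.26 -0.18  0.39 -0.8 ]
1 0.25 0.037 [ 0.61  0.29 -0.38  2.26 -0.18  0.37 -0.8 ]
-1 0.15 0.045 [ 0.97  0.33 -0.74  2.29 -0.07  0.28  2.28]
-1 0.15 0.037 [ 0.96  0.35 -0.73  2.29 -0.03  0.26  2.24]
-1 0.25 0.045 [ 0.96  0.35 -0.78  2.24  0.2   0.4   1.99]
-1 0.25 0.037 [ 0.95  0.37 -0.78  2.24  0.25  0.39  1.94]
t2.48 p [ 0.4469 -0.1321  0.2512] F [ 0.1 -0.4 -0.2] T [-0.02  0.08 -0.04] gap 0.0501 q [ 0.47  0.11 -0.26  2.04 -0.02  0.91 -1.87]
0.46 0.87 [ 0.46  0.19 -0.27  2.1   0.    0.78 -1.9 ]
0.46 0 [ 0.52  0.19 -0.34  2.1   0.03  0.78 -1.05]
0.3 0 [ 0.61  0.19 -0.36  2.2  -0.14  0.56 -0.85]
0.2 0 [ 0.61  0.22 -0.37  2.22 -0.13  0.52 -0.87]
0.1 0 [ 0.61  0.25 -0.38  2.23 -0.11  0.48 -0.89]
0 0 [ 0.7   0.28 -0.44  2.28 -0.26  0.34 -0.7 ]
0 0 [ 0.7   0.29 -0.45  2.28 -0.24  0.32 -0.72]
```

View pics/side1.png

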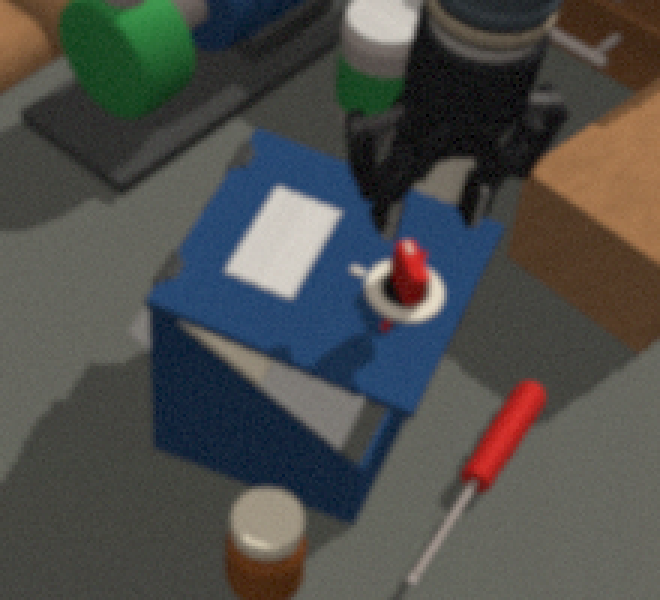

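View pics/top1.png

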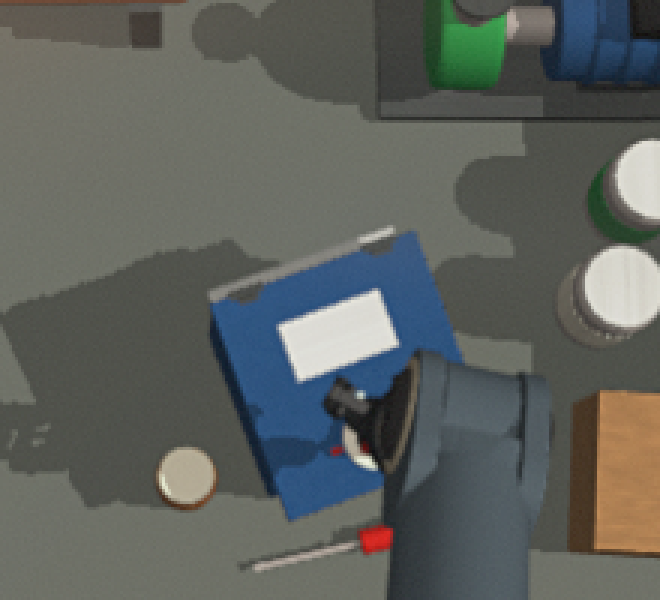

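The jaws straddle the knob (tips at 380,215 and 470,210 in the side crop, knob at 408,250). Next I descend, pinch, and turn to the open stop.

```bash
python3 - <<'E'
from h import *
p,R=gpose(.46,.87,.045,1)
print("hit",move_l(p,R,feed=.08,until_force=6)); st()
command_gripper(0.0,20); st()
for n in ("side","top"):
    im,d=camera(n); cv2.imwrite(f"pics/{n}2.png",im[120:340,260:480,::-1].repeat(3,0).repeat(3,1)[:600])
E
```

```text
hit False
t3.41 p [ 0.4517 -0.1298  0.1966] F [ 0.2  0.5 -0.1] T [-0.05  0.03 -0.01] gap 0.0501 q [ 0.46  0.19 -0.27  2.1   0.    0.78 -1.9 ]
t3.82 p [ 0.4514 -0.1302  0.1966] F [-0.2 -0.9  0.6] T [-0.31  0.17 -0.04] gap 0.0136 q [ 0.46  0.19 -0.27  2.1   0.    0.78 -1.9 ]
```

View pics/side2.png

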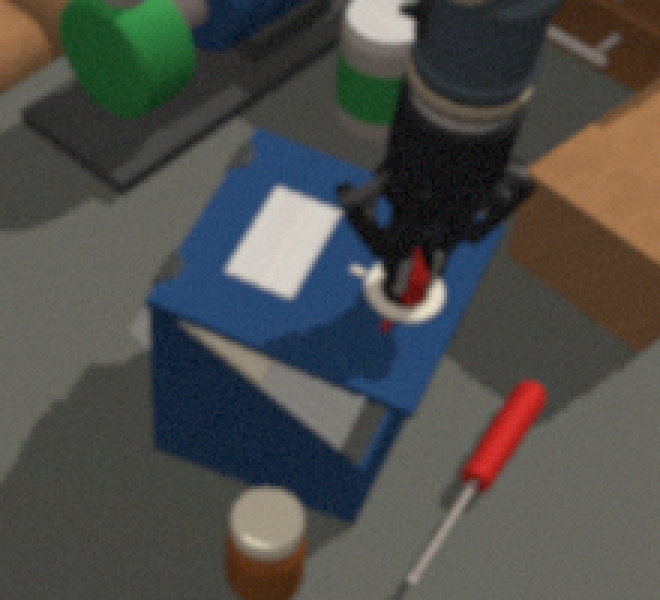

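The bar is gripped (gap 13.6 mm, side forces below 1 N). I'm turning it anticlockwise to the stop, watching the moment.

```bash
python3 - <<'E'
from h import *
for t in (.58,.29,.1,0.0,-.05):
    p,R=gpose(.46,t,.045,1)
    try: move_l(p,R,feed=.03)
    except Exception as e: print("ex",e); break
    print(t,end=" "); s=st(); _,_,n=lidframe(.46); print("   moment about axis %.2f"%(s["ft_torque"]@n))
E
```

```text
0.58 t4.36 p [ 0.4512 -0.1307  0.1963] F [-1.7 -4.7  0.2] T [-1.    0.4   0.02] gap 0.0133 q [ 0.49  0.19 -0.31  2.1   0.02  0.78 -1.62]
   moment about axis 0.10
0.29 t4.80 p [ 0.4511 -0.1313  0.1963] F [-2.  -6.6  0.9] T [-1.45  0.38 -0.13] gap 0.0132 q [ 0.53  0.2  -0.35  2.1   0.03  0.78 -1.35]
   moment about axis -0.02
0.1 t5.14 p [ 0.4511 -0.1317  0.1964] F [-1.8 -7.2  1.1] T [-1.68  0.42 -0.16] gap 0.0134 q [ 0.56  0.2  -0.38  2.1   0.04  0.78 -1.17]
   moment about axis -0.03
0.0 t5.39 p [ 0.4512 -0.1319  0.1964] F [-0.3 -8.1  0.5] T [-1.74  0.43 -0.04] gap 0.0136 q [ 0.57  0.2  -0.39  2.1   0.05  0.78 -1.07]
   moment about axis 0.10
-0.05 t5.64 p [ 0.4512 -0.132   0.1964] F [-0.8 -8.   1. ] T [-1.7   0.36 -0.69] gap 0.0130 q [ 0.58  0.2  -0.4   2.1   0.05  0.78 -1.02]
   moment about axis -0.56
```

```bash
cat >> h.py <<'E'
HINGE=HINGE-.003*lidframe(0)[1]
E
python3 - <<'E'
from h import *
for th,sl in ((.46,0),(.40,0),(.34,0),(.27,.03),(.20,.08)):
    p,R=gpose(th,-.01,.045,1,sl); move_l(p,R,feed=.04); print(th,end=" "); s=st()
im,d=camera("side"); cv2.imwrite("pics/side3.png",im[120:340,260:480,::-1].repeat(3,0).repeat(3,1)[:600])
E
```

```text
0.46 t5.89 p [ 0.4514 -0.1323  0.1958] F [-4.4 -2.8  0.1] T [-0.53  0.95 -0.12] gap 0.0134 q [ 0.58  0.2  -0.4   2.09  0.05  0.79 -1.05]
0.4 t6.28 p [ 0.4504 -0.1327  0.1871] F [-4.3 -1.5  1.2] T [-0.25  1.   -0.17] gap 0.0130 q [ 0.61  0.2  -0.41  2.13 -0.    0.7  -1.  ]
0.34 t6.66 p [ 0.4497 -0.1331  0.1778] F [-5.1 -0.1  2.3] T [-0.09  1.05 -0.05] gap 0.0134 q [ 0.65  0.2  -0.42  2.17 -0.06  0.62 -0.92]
0.27 t7.08 p [ 0.4501 -0.133   0.1672] F [-4.5  1.2  3.5] T [ 0.39  0.84 -0.02] gap 0.0135 q [ 0.68  0.21 -0.44  2.2  -0.1   0.55 -0.87]
0.2 t7.50 p [ 0.4509 -0.1327  0.1564] F [-3.7  1.6  3.6] T [0.58 0.67 0.06] gap 0.0136 q [ 0.69  0.22 -0.44  2.22 -0.12  0.5  -0.85]
```

View pics/side3.png

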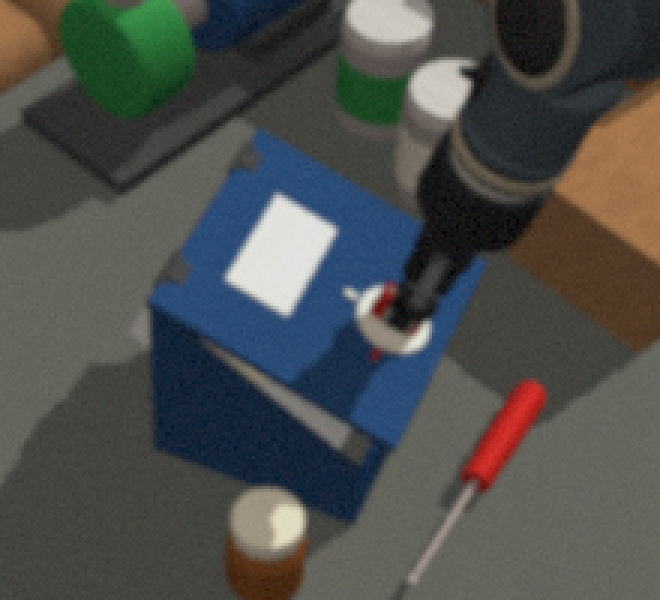

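The lid is coming down with the knob: the bar points at the white mark and the gap at (350,440) is narrowing. I continue to shut.

```bash
python3 - <<'E'
from h import *
for th,sl,h in ((.13,.12,.045),(.07,.16,.045),(.03,.18,.045),(0,.18,.045),(0,.18,.041)):
    p,R=gpose(th,-.01,h,1,sl); move_l(p,R,feed=.03,until_force=25); print(th,h,end=" "); s=st(); print("  axial %.1f"%(s["wrist_force"]@lidframe(th)[2]), "h meas %.4f"%((s["position"]-HINGE)@lidframe(0)[2]))
im,d=camera("side"); cv2.imwrite("pics/side4.png",im[120:340,260:480,::-1].repeat(3,0).repeat(3,1)[:600])
P=cloud("side",d); m=np.zeros((480,640),bool); m[150:320,290:450]=1
hsv=cv2.cvtColor(im,cv2.COLOR_RGB2HSV); bl=m&(abs(hsv[...,0].astype(int)-108)<12)&(hsv[...,1]>120)&(d>0)
c,n,i=plane(P[bl]); print("lid plane",c,n,i.sum(),"tilt",np.arccos(n[2]), "expected .55; offset of hinge (want 8mm)", (c-HINGE)@n)
E
```

```text
0.13 0.045 t8.06 p [ 0.4522 -0.1323  0.1456] F [-3.7  4.1  2.8] T [0.89 0.65 0.2 ] gap 0.0132 q [ 0.71  0.24 -0.46  2.24 -0.15  0.44 -0.81]
  axial 3.4 h meas 0.0638
0.07 0.045 t8.52 p [ 0.4538 -0.1317  0.1366] F [-3.4  4.2  3.7] T [0.87 0.65 0.24] gap 0.0133 q [ 0.73  0.26 -0.48  2.25 -0.17  0.4  -0.78]
  axial 4.1 h meas 0.0551
0.03 0.045 t8.88 p [ 0.4551 -0.1313  0.1306] F [-4.1  3.   3.8] T [0.81 0.73 0.22] gap 0.0136 q [ 0.75  0.28 -0.5   2.27 -0.2   0.36 -0.75]
  axial 4.7 h meas 0.0493
0 0.045 t9.18 p [ 0.456 -0.131  0.126] F [-4.9  3.4  2.6] T [0.67 0.88 0.21] gap 0.0134 q [ 0.79  0.29 -0.53  2.28 -0.23  0.32 -0.71]
  axial 4.1 h meas 0.0449
0 0.041 t9.46 p [ 0.4576 -0.1304  0.1224] F [-5.4  2.4  3.9] T [0.74 0.82 0.32] gap 0.0132 q [ 0.78  0.3  -0.53  2.28 -0.23  0.31 -0.71]
  axial 5.6 h meas 0.0410
lid plane [ 0.51552656 -0.09234185  0.12568861] [-0.47837284 -0.17337804  0.86087135] 3882 tilt 0.5338166430735823 expected .55; offset of hinge (want 8mm) 0.007082916891308962
```

View pics/side4.png

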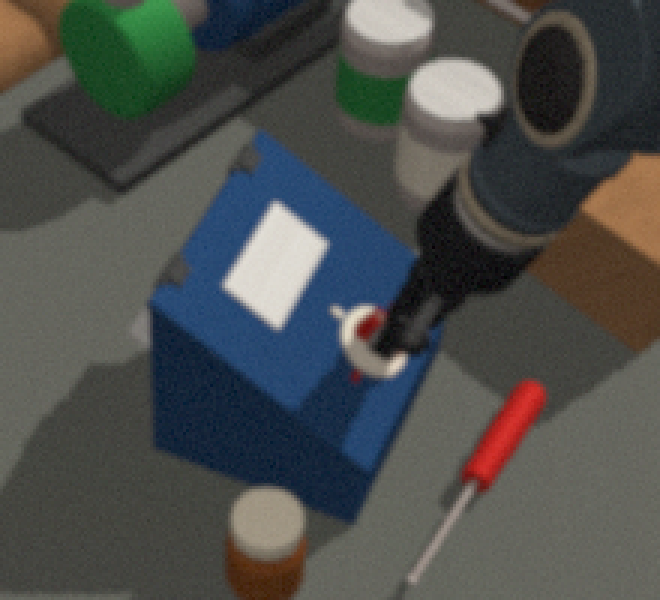

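The lid looks nearly shut (no gap visible, tilt measures 0.534). I'm pushing the knob in to seat it.

```bash
python3 - <<'E'
from h import *
for h in (.039,.037,.035,.033,.031):
    p,R=gpose(0,-.01,h,1,.18); hit=move_l(p,R,feed=.03,until_force=25); s=st(); a=s["wrist_force"]@lidframe(0)[2]; print(hit,h,"  axial %.1f"%a, "h meas %.4f"%((s["position"]-HINGE)@lidframe(0)[2]))
    if a>18: break
im,d=camera("side"); cv2.imwrite("pics/side5.png",im[120:340,260:480,::-1].repeat(3,0).repeat(3,1)[:600])
P=cloud("side",d); m=np.zeros((480,640),bool); m[150:320,290:450]=1
hsv=cv2.cvtColor(im,cv2.COLOR_RGB2HSV); bl=m&(abs(hsv[...,0].astype(int)-108)<12)&(hsv[...,1]>120)&(d>0)
c,n,i=plane(P[bl]); print("lid plane",c,n,i.sum(),"tilt",np.arccos(n[2]), (c-HINGE)@n)
E
```

```text
t9.76 p [ 0.4582 -0.1302  0.1206] F [-5.3  3.3  3.1] T [0.73 0.83 0.28] gap 0.0133 q [ 0.78  0.3  -0.53  2.28 -0.23  0.31 -0.71]
False 0.039   axial 4.6 h meas 0.0391
t10.01 p [ 0.459  -0.1299  0.1189] F [-5.2  3.5  4.4] T [0.83 0.81 0.27] gap 0.0136 q [ 0.77  0.31 -0.52  2.28 -0.22  0.3  -0.71]
False 0.037   axial 5.7 h meas 0.0372
t10.26 p [ 0.4592 -0.1298  0.1177] F [-12.2   2.8  19. ] T [1.02 1.47 0.45] gap 0.0135 q [ 0.77  0.31 -0.52  2.28 -0.22  0.3  -0.72]
False 0.035   axial 21.7 h meas 0.0361
lid plane [ 0.51706482 -0.09245886  0.12511331] [-0.49073375 -0.17812627  0.85290763] 3879 tilt 0.5492666066974522 0.00723198063491514
```

View pics/side5.png

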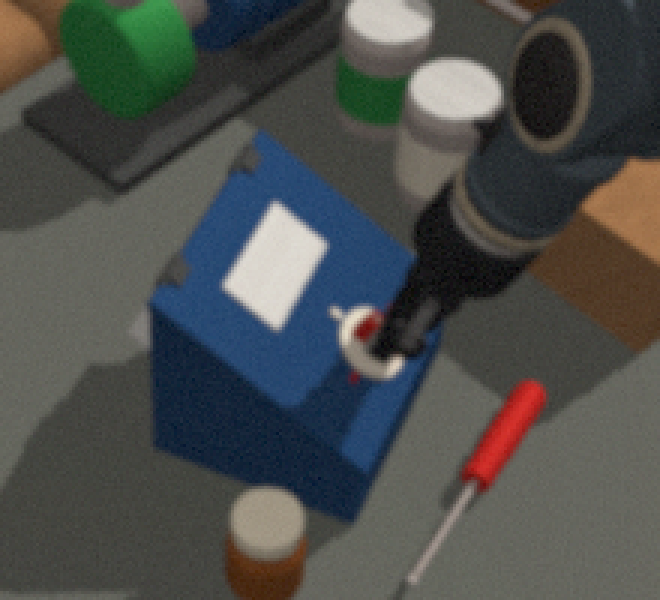

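Seated: axial force jumped to 22 N at the bottom of the press, and the lid tilt measures 0.549. Before considering a regrasp, I check whether the arm can turn it from this grip.

```bash
cat >> h.py <<'E'
def rpose(turn,h,flip,slack,slack0dir=0.0):
    """shut lid, tool tilted by slack rigidly with the knob, turned by 'turn' from the open stop"""
    p,R=gpose(0,0,h,flip,slack); x,y,n=lidframe(0)
    A=cv2.Rodrigues(-n*turn)[0]; c=HINGE-.15*x
    return c+A@(p-c),A@R
E
python3 - <<'E'
from h import *
for sl in (.18,.1,.05,0):
  for t in (0,.3,.6,.9,1.2,1.57,1.62):
    p,R=rpose(t,.0355,1,sl); q=inverse_kinematics(p,R); print(sl,t,None if q is None else np.round(q,2))
E
```

```text
0.18 0 [ 0.77  0.31 -0.52  2.28 -0.23  0.3  -0.72]
0.18 0.3 [ 0.79  0.32 -0.5   2.26 -0.36  0.35 -0.86]
0.18 0.6 [ 0.8   0.34 -0.49  2.25 -0.49  0.39 -1.  ]
0.18 0.9 [ 0.82  0.35 -0.47  2.25 -0.63  0.42 -1.13]
0.18 1.2 [ 0.84  0.36 -0.46  2.26 -0.77  0.44 -1.26]
0.18 1.57 [ 0.87  0.37 -0.45  2.28 -0.95  0.45 -1.42]
0.18 1.62 [ 0.88  0.37 -0.45  2.28 -0.98  0.45 -1.44]
0.1 0 [ 0.93  0.34 -0.67  2.31 -0.34  0.21 -0.58]
0.1 0.3 [ 0.92  0.34 -0.64  2.3  -0.46  0.25 -0.74]
0.1 0.6 [ 0.91  0.34 -0.61  2.3  -0.58  0.28 -0.9 ]
0.1 0.9 [ 0.91  0.35 -0.58  2.3  -0.71  0.3  -1.06]
0.1 1.2 [ 0.9   0.35 -0.55  2.3  -0.84  0.32 -1.21]
0.1 1.57 [ 0.91  0.35 -0.53  2.32 -0.99  0.33 -1.41]
0.1 1.62 [ 0.91  0.36 -0.54  2.32 -1.01  0.33 -1.45]
0.05 0 [ 0.74  0.3  -0.41  2.35 -0.99  0.24  0.08]
0.05 0.3 [ 0.75  0.3  -0.41  2.34 -0.98  0.26 -0.22]
0.05 0.6 [ 0.91  0.33 -0.59  2.33 -0.82  0.23 -0.67]
0.05 0.9 [ 0.97  0.35 -0.65  2.33 -0.78  0.23 -0.98]
0.05 1.2 [ 0.94  0.35 -0.61  2.33 -0.9   0.24 -1.16]
0.05 1.57 [ 0.94  0.35 -0.6   2.34 -1.01  0.25 -1.41]
0.05 1.62 [ 0.95  0.35 -0.6   2.34 -1.02  0.25 -1.45]
0 0 [ 1.41  0.61 -1.25  2.34  1.12  0.26 -1.92]
0 0.3 [ 1.41  0.61 -1.25  2.34  1.12  0.26 -2.22]
0 0.6 [ 1.41  0.61 -1.25  2.34  1.12  0.26 -2.52]
0 0.9 None
0 1.2 None
0 1.57 None
0 1.62 [ 1.45  0.68 -1.33  2.34  1.24  0.34  2.64]
```

A rigid turn from this grip works for the whole quarter turn. I'm turning it pushed in.

```bash
python3 - <<'E'
from h import *
command_gripper(0.0,50)
n=lidframe(0)[2]
for t in (.2,.4,.6,.8,1.0,1.2,1.4,1.52,1.6):
    p,R=rpose(t,.035,1,.18)
    move_l(p,R,feed=.02); s=st(); print(t,"  axial %.1f"%(s["wrist_force"]@n), "moment n %.2f"%(s["ft_torque"]@n),"h meas %.4f"%((s["position"]-HINGE)@n))
    if np.linalg.norm(s["wrist_force"])>45 or abs(s["ft_torque"]@n)>1.5: print("stop");break
im,d=camera("side"); cv2.imwrite("pics/side6.png",im[120:340,260:480,::-1].repeat(3,0).repeat(3,1)[:600])
E
```

```text
t10.88 p [ 0.4592 -0.1297  0.1178] F [-13.1   1.9  20.2] T [1.2  1.52 0.65] gap 0.0129 q [ 0.78  0.32 -0.51  2.27 -0.31  0.34 -0.82]
0.2   axial 23.3 moment n -0.30 h meas 0.0361
t11.23 p [ 0.4592 -0.1297  0.1178] F [-12.2   2.1  19.1] T [1.22 1.51 0.73] gap 0.0127 q [ 0.79  0.33 -0.5   2.26 -0.4   0.37 -0.91]
0.4   axial 21.9 moment n -0.25 h meas 0.0361
t11.58 p [ 0.4592 -0.1296  0.1178] F [-12.9   2.4  20. ] T [1.31 1.37 0.83] gap 0.0125 q [ 0.81  0.34 -0.49  2.25 -0.49  0.39 -1.  ]
0.6   axial 22.9 moment n -0.18 h meas 0.0361
t11.93 p [ 0.4592 -0.1295  0.1178] F [-12.4   2.5  18.5] T [1.39 1.36 0.86] gap 0.0128 q [ 0.82  0.34 -0.48  2.25 -0.58  0.41 -1.09]
0.8   axial 21.5 moment n -0.19 h meas 0.0361
t12.28 p [ 0.4592 -0.1294  0.1178] F [-12.6   3.3  18.9] T [1.49 1.25 0.99] gap 0.0128 q [ 0.84  0.35 -0.47  2.25 -0.67  0.43 -1.18]
1.0   axial 21.8 moment n -0.11 h meas 0.0361
t12.63 p [ 0.4592 -0.1294  0.1179] F [-11.8   1.9  19.5] T [1.54 1.16 1.02] gap 0.0127 q [ 0.85  0.36 -0.47  2.26 -0.76  0.44 -1.27]
1.2   axial 22.0 moment n -0.09 h meas 0.0362
t12.98 p [ 0.4592 -0.1294  0.1179] F [-11.7   2.5  19. ] T [1.55 0.96 1.03] gap 0.0132 q [ 0.87  0.37 -0.47  2.27 -0.86  0.45 -1.36]
1.4   axial 21.5 moment n -0.05 h meas 0.0361
t13.25 p [ 0.4592 -0.1293  0.1179] F [-11.5   2.9  18.3] T [1.6  0.98 1.1 ] gap 0.0126 q [ 0.88  0.37 -0.47  2.28 -0.91  0.45 -1.41]
1.52   axial 20.7 moment n -0.02 h meas 0.0361
t13.50 p [ 0.4592 -0.1293  0.1179] F [-11.5   1.8  18.6] T [1.29 0.87 1.51] gap 0.0129 q [ 0.89  0.37 -0.48  2.28 -0.95  0.45 -1.45]
1.6   axial 21.2 moment n 0.50 h meas 0.0361
```

View pics/side6.png

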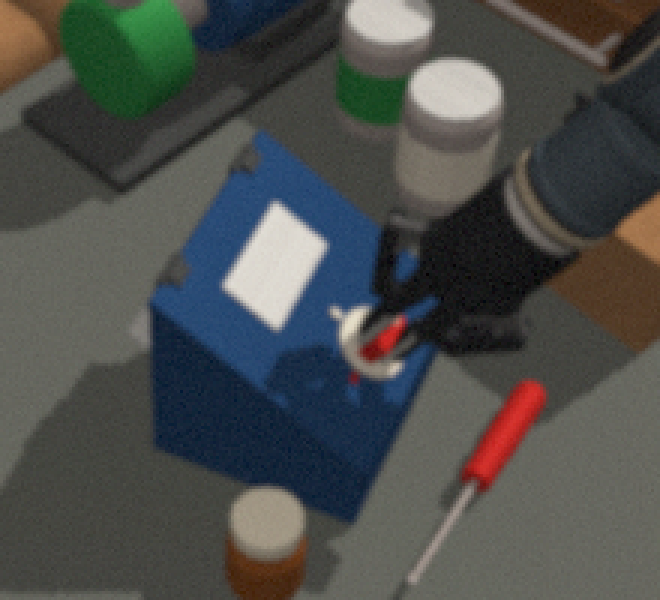

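The moment rose at the locked stop and the bar is parallel to the hinge (between the jaws at 385,340). Now I ease off, release and back out along the tool.

```bash
python3 - <<'E'
from h import *
p,R=rpose(1.57,.038,1,.18); move_l(p,R,feed=.02); st()
command_gripper(.035); s=st()
R=s["tcp_rot"]; p=s["position"]
move_l(p-R[:,0]*.05,R,feed=.08); st()
move_l(p-R[:,0]*.05+[0,0,.10],R,feed=.12)
s=st(); n=s["position"]
q=s["joint_pos"].copy(); q[0]+=.55; move_joints(q); st()
for c in ("side","top"):
    im,d=camera(c); cv2.imwrite(f"pics/{c}7.png",im[120:340,260:480,::-1].repeat(3,0).repeat(3,1)[:600]); cv2.imwrite(f"pics/{c}7f.png",im[...,::-1]); np.save(f"{c}7.npy",d)
    P=cloud(c,d); m=np.zeros((480,640),bool); m[150:320,290:450]=1
    hsv=cv2.cvtColor(im,cv2.COLOR_RGB2HSV); bl=m&(abs(hsv[...,0].astype(int)-108)<12)&(hsv[...,1]>120)&(d>0)
    cc,nn,i=plane(P[bl]); print(c,"tilt",np.arccos(nn[2]))
    h=(P-cc)@nn; red=m&((hsv[...,0]<8)|(hsv[...,0]>172))&(hsv[...,1]>140)&(d>0)&(h>.016)&(h<.05)
    T=P[red]; w=np.linalg.svd(T-T.mean(0),full_matrices=False)[2][0]; x,y,n=lidframe(0)
    print(" bar dir vs -x,y",w@-x,w@y,"top h above face",np.percentile(h[red],[50,90]),"centre along x,y",(T.mean(0)-HINGE)@x,(T.mean(0)-HINGE)@y)
E
```

```text
t13.85 p [ 0.4583 -0.1297  0.1197] F [-2.2  5.7  4.8] T [1.04 0.53 0.82] gap 0.0132 q [ 0.89  0.37 -0.47  2.28 -0.93  0.45 -1.44]
t14.19 p [ 0.4588 -0.1328  0.119 ] F [ 0.3 -0.4 -0.1] T [-0.41  0.43 -0.04] gap 0.0349 q [ 0.89  0.37 -0.47  2.28 -0.93  0.45 -1.44]
t14.97 p [ 0.4376 -0.1497  0.1609] F [ 0.7 -0.  -0.1] T [-0.41  0.46 -0.06] gap 0.0352 q [ 0.92  0.26 -0.42  2.27 -0.85  0.58 -1.51]
t15.95 p [ 0.4372 -0.1496  0.2602] F [ 0.6 -0.6  0.5] T [-0.38  0.47  0.05] gap 0.0350 q [ 0.91  0.09 -0.38  2.17 -0.72  0.82 -1.72]
t16.94 p [ 0.2953 -0.3551  0.26  ] F [-0.1 -0.1  0.6] T [-0.08  0.56  0.01] gap 0.0347 q [ 1.46  0.09 -0.38  2.17 -0.72  0.82 -1.72]
side tilt 0.5481569198747073
 bar dir vs -x,y 0.03190842797350844 0.9935933148021965 top h above face [0.02734994 0.03013075] centre along x,y -0.14718863749029015 0.006286023008011424
top tilt 0.5486572714295368
 bar dir vs -x,y 0.027986966378763724 0.999596712082003 top h above face [0.02656649 0.03050712] centre along x,y -0.1460698923146502 0.004667556688593314
```

View pics/side7.png

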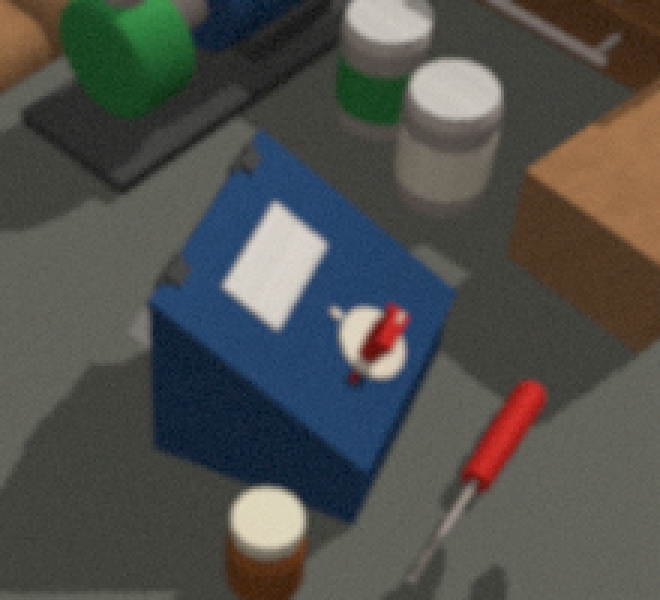

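View pics/top7f.png

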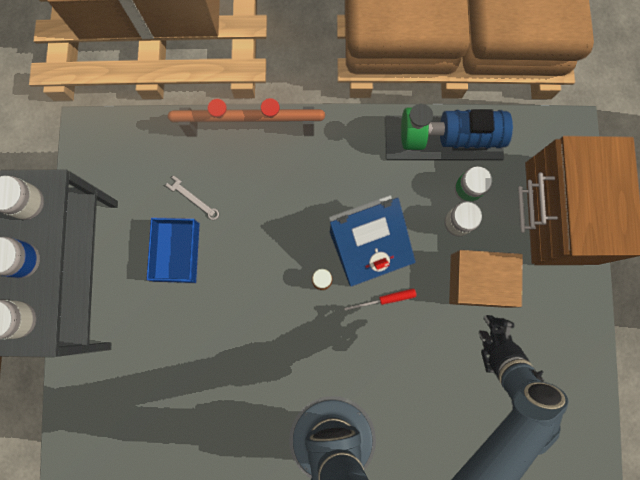

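Bar is parallel to the hinge (1.54 rad), lid tilt is 0.548, knob top is about 28 mm above the face against 33 when out (drawn in about 4 to 5 mm), nothing else has moved, and the arm is clear.

```bash
python3 -c "
from rig import *
finish_job()"
```

```text
the job is handed in; nothing more can be done
```

The lid is shut and the knob is locked. I handed the job in with about 17 s of the 48 s used.

**What I did:** I found the lid, hinge and knob from the depth images: lid about 0.46 rad open, knob about 0.86 rad clockwise. I gripped the bar and turned it anticlockwise until it met the open stop. I lowered the lid in the same grip at about 0.03–0.04 m/s, roughly 0.25 rad/s at the hinge. I pushed the knob in until it bottomed at about 22 N, turned it a quarter turn clockwise while pushed in until it met the locked stop, then let go and backed clear.

**Last checks, from both cameras:**
- **Lid:** the tilt measured 0.548–0.549 rad, against 0.55 when fully shut.
- **Knob:** the bar lies parallel to the hinge to within about 0.03 rad. Its top stood about 27–30 mm above the lid's face, against 33 mm when out. That is consistent with the bar being caught under the keeper, though the measurement is only good to a couple of millimetres.
- **Other objects:** the ones in view look unmoved, judged by eye from the before and after pictures.

**Disagreement:** my first estimate of the knob's sideways position was about 3 mm off. It showed as an 8 N side force while turning, and I corrected it before lowering the lid.

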